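# Set the mitre board to 30 degrees and trap the offcut in it

### The job

Set up the mitre board: take the bit case off the board and set it down flat on the bench top, then swing the arm with the upright handle to the 30 degree mark (the marks are 15 degrees apart and start at square). Then lay the oblong wooden offcut flat on the board with its long edge flush along the arm, on the robot's side between the end stop and the sliding jaw, and slide the jaw up until it presses the offcut firmly home against the end stop. The arm must still stand at 30 degrees at the end; leave the square offcut and the sanding block where they lie.

Things in the scene. Friction and masses are not known exactly. Their poses are not given: they have to be found in the camera images.
- mitre_board: Fixed plywood board on two battens, bridging the lowered saw blade: 250 (x) x 310 (y) mm, its top 62 mm above the bench. Origin: at its centre, on the bench top. The arm's pivot is at x -65, y -115 mm on it. Black marks near the tip of the arm at 0, 15, 30 and 45 degrees (long at 0 and 30, short at 15 and 45), 252 mm and more from the pivot.
- mitre_arm (a joint): Angle of the pivoting aluminium arm, rad: 0 = square (pointing along the board's +y, to the left), grows to 0.87 as the tip swings away from the robot towards the board's +x. 30 degrees = 0.524. Stiff (about 2.2 N m of friction): it stays where it is left; about 10 N at the handle moves it.
- mitre_pivot (a point): Pivot of the arm, level with the board's top face. Axes turn with the arm: +y along it to its tip, z up, -x to the robot's side, where the work lies. The arm is a bar 24 mm wide (x +-12), 21 mm high; work face at x = -12 mm. The fixed end stop sticks out there: inner face at y = 28 mm, x -50 to -12 mm, 25 mm high.
- mitre_handle (a point): Top of the upright black handle on the arm's centre line, 225 mm from the pivot, 50 mm above the board. Round, 18 to 19 mm thick from 26 to 44 mm above the board. Same axes as mitre_pivot.
- stop_jaw (a joint): Travel of the dark steel sliding jaw along the arm, m: 0 = farthest from the end stop, grows to 0.075 towards it. The clear opening between the end stop and the jaw is 157 mm minus the travel. About 3 N moves it; it stays where it is left.
- jaw_face (a point): Middle of the jaw's inner face, which looks at the end stop: 32.5 mm to the robot's side of the arm's centre line, 18.5 mm above the board. Axes as mitre_pivot. The jaw is 18 mm thick (outer face at +18 mm in y: push there), reaches +-19 mm in x from here and stands 1.5 to 35.5 mm above the board.
- bit_case: Closed black plastic case with a dark blue-grey lid and small latch, 48 (x) x 95 (y) x 31 mm, lying on the board in the way of the arm. Origin: centre of its underside.
- workpiece: Oblong plain wooden offcut, 100 (x) x 45 (y) x 22 mm, lying flat on the bench to the right. Origin: centre of its underside.
- square_offcut: Square plain wooden offcut, 60 x 60 x 30 mm, not to be disturbed. Origin: centre of its underside.
- sanding_block: Brown sanding block, 112 (x) x 64 (y) x 27 mm, not to be disturbed. Origin: centre of its underside.

How it is judged:
By the outcome, as a careful person would: the job done as asked, in the order asked, and still so for the second after the job is handed in, with the robot touching nothing.
It also fails if it takes over 72 s, if anything falls off the work surface, if the arm or the gripper's body presses on something with over 40 N, if the wrist force passes 120 N, or if a joint passes its speed limit or range.

### The arm

A 7-joint arm with a two-finger parallel gripper is mounted at the origin on a cart in front of the work surface, level with it; the furniture and walls round the work are solid. World frame = base frame: x ahead of the robot, y to its left, z up, the work surface at z = 0. Lengths are in m, angles in rad, forces in N, time in s.
With the tool pointing down it reaches from about 0.425 to 0.875 m from the base axis. Payload 4.7 kg.
Tool frame: the origin (TCP) lies at the very end of the fingers, on their centre line; the grasp point (between the pads) lies 19 mm behind it (ctrl.grasp_offset is the distance from the TCP to the grasp point, in m); z points along the fingers, y is the direction in which the jaws open and shut (so a half turn about z gives the same grasp; the last joint's range is limited). The gripper opens to 87 mm and grips with 3 to 60 N. Pads are 19 mm wide; open, the fingers measure 117 mm over their backs; the gripper's body (75 mm by 190 mm) begins 51 mm behind the grasp point.
Start: joints at [-1.321, 0.321, -0.07, 1.45, 0.023, 1.371, -0.057], TCP at [0.152, 0.632, 0.223] pointing down, gripper open.
Joint ranges: [-2.86, 2.86], [-0.3, 2.09], [-1.38, 1.24], [0.06, 2.45], [-1.56, 4.7], [0.09, 2.05], [-2.69, 2.69]. Speed limits (rad/s): [2.57, 2.57, 3.14, 3.14, 3.14, 3.14, 3.14].

### API

Orientations are given as a rotation vector (axis times angle).
In Python, from bench import ctrl gives the robot as it stands.
- The arm moves only by the shell command python3 -m creep 'ROWS' [FORCE]. ROWS is JSON, a list that holds one entry, the list of rows, each a list of 7 numbers: the opening, from 0 (shut) to 1 (fully open), then the shift along the tool's x, y, z in mm, then the turn, a rotation vector about the tool's x, y, z in rad. In form: [[[grip, dx, dy, dz, rx, ry, rz], ...]]. A call has 1 to 5 rows; each row is the pose to reach, as a shift and turn from the pose commanded when the call began, along the tool's axes at that moment; what a row does not reach only later rows make up. A row lasts 1/10 s, in which the tool goes at most 50 mm and 8.59 degrees, less where a joint would pass 70% of its speed; a pose out of reach is approached as far as the arm can. A call with a gripper value outside its range is refused whole. The fingers move at their own pace and stop on an object; FORCE is the grip in N (left out, the last holds). Time passes only in rows, so rows that repeat a pose let the fingers close. It gives the time, the measured TCP pose, the force and the opening at its end, in the units of the state.
- ctrl.get_state(): the state, without advancing time (a new reading comes with each control period).
- ctrl.get_image(name): name is "scene" or "side" or "wrist"; returns the picture (480x640x3 uint8, red, green, blue); there is no depth.
- ctrl.camera_params(name): a dict with "K" (3x3 intrinsics, pixels), "pose" (4x4, takes a point from camera to world coordinates). Camera axes: x right, y down, z forward; pixel columns grow to the right and rows downward; lengths in m; the calibration is good to about 2 mm. The wrist camera is an equidistant fisheye: a pixel r from the principal point sees the ray r / f radians off the axis. A picture is of the moment at which its call begins: read the wrist's pose just before it. camera_params takes no time and is no camera call; for the wrist camera it gives the pose at the moment of the call.
- ctrl.close_job(): hands the job in, once; it reports no verdict.
The state is a dict: "time": time; "joint_positions": joint angles; "qd": joint speeds; "joint_torque": joint torques, N m; "position": TCP position; "tool_rot": TCP orientation; "ft_force": force on the tool from outside, world axes, zero at the start; "torque": the same for the moment, N m; "grip_width": opening from 0.0 (shut) to 1.0 (fully open).
Only numpy, scipy, OpenCV 4.12 (cv2) and the standard library are available. Lean on these libraries where they do the work, as an engineer would, in place of code of your own. Each camera call takes 0.05 s, during which the arm holds its last target. There are 200 camera calls.

## Working session

There is one attempt and no reset: what is moved stays moved. The work goes in short steps, Python scripts to look and compute and a shell command to move; the robot and the scene stay as the last step left them, time stands still between calls to the robot, and variables do not carry over. Pictures are saved under pics/ and viewed, about 8 in all and at most 12, crops included, and the job is handed in when it is done.

```bash
mkdir -p pics; ls
python3 - <<'E'
from bench import ctrl
import cv2,numpy as np
np.set_printoptions(precision=4,suppress=True)
for n in("scene","side"):
    im=ctrl.get_image(n);cv2.imwrite(f"pics/{n}0.png",im[:,:,::-1]);p=ctrl.camera_params(n);print(n,p["K"].tolist(),p["pose"])
s=ctrl.get_state();print(s);print(ctrl.grasp_offset)
E
```

```text
pics
scene [[498.4593410146465, 0.0, 323.8422872188746], [0.0, 498.4593410146465, 237.9598356001681], [0.0, 0.0, 1.0]] [[ 0.8452 -0.3916  0.3638  0.1258]
 [-0.5342 -0.5967  0.5989 -0.661 ]
 [-0.0174 -0.7005 -0.7135  0.882 ]
 [ 0.      0.      0.      1.    ]]
side [[472.89257579325584, 0.0, 316.57671420177223], [0.0, 472.89257579325584, 242.9504704756492], [0.0, 0.0, 1.0]] [[-0.961  -0.1754  0.214   0.3359]
 [-0.2758  0.5461 -0.791   0.7555]
 [ 0.0218 -0.8192 -0.5731  0.6433]
 [ 0.      0.      0.      1.    ]]
{'time': 0.1, 'joint_positions': array([-1.3209,  0.3218, -0.0701,  1.4516,  0.0226,  1.3708, -0.0569]), 'qd': array([-0.0005, -0.0016,  0.0005, -0.0018,  0.0009, -0.0025,  0.001 ]), 'joint_torque': array([  0.0003, -49.2577,  -0.4055, -31.3394,  -0.0641,   0.0397,
         0.0001]), 'position': array([0.1518, 0.6315, 0.2216]), 'tool_rot': array([-0.3695, -3.1197,  0.0028]), 'ft_force': array([ 0.0298,  0.045 , -0.4612]), 'torque': array([-0.0675,  0.0066, -0.0536]), 'grip_width': 0.9995719485207363}
0.0187
```

View pics/scene0.png

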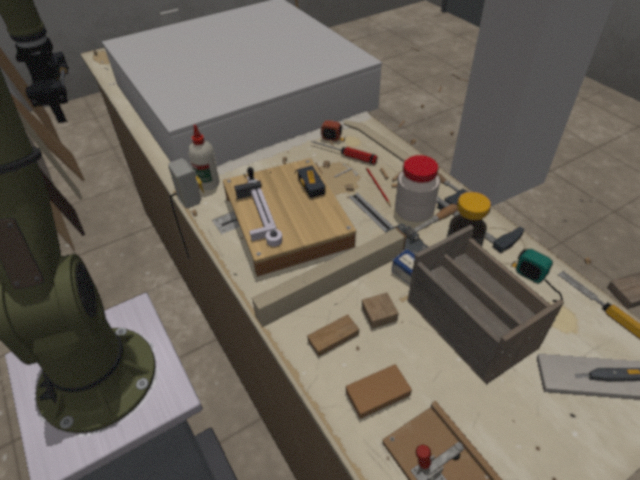

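View pics/side0.png

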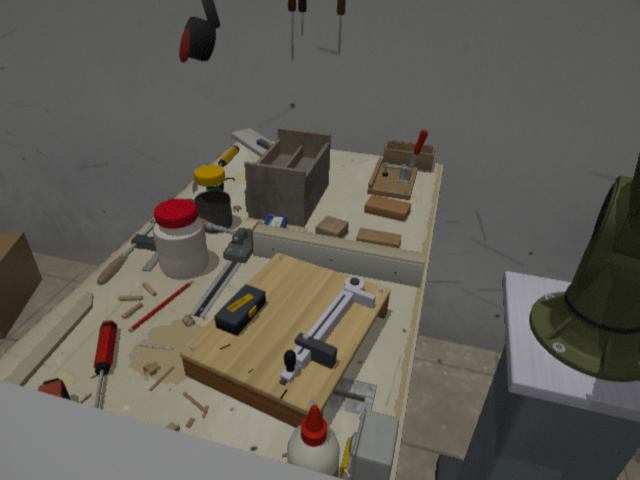

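The scene view shows the board around (224–354, 160–270): pivot (273,237), handle (250,172), case (311,181). The oblong offcut is at (333,335), beyond a fence, with the square offcut at (379,310) and the sanding block at (378,390). The side view shows the pivot at (354,285), handle top at (289,354) and case at (241,308). Next, enlarged crops for corner picking.

```bash
cat > h.py <<'E'
from bench import ctrl
import cv2,numpy as np
from scipy.spatial.transform import Rotation as R
np.set_printoptions(precision=4,suppress=True)
def ray(cam,uv,p=None):
    p=p or ctrl.camera_params(cam);K=p["K"];T=np.array(p["pose"])
    d=np.array([(uv[0]-K[0][2])/K[0][0],(uv[1]-K[1][2])/K[1][1],1.])
    if cam=="wrist":
        r=np.hypot(d[0],d[1]); d=np.array([d[0]/r*np.sin(r),d[1]/r*np.sin(r),np.cos(r)]) if r>1e-9 else np.array([0,0,1.])
    return T[:3,3],T[:3,:3]@d
def on(cam,uv,z,p=None):
    o,d=ray(cam,uv,p);return o+d*(z-o[2])/d[2]
def tri(a,b):
    A=np.zeros((3,3));c=np.zeros(3)
    for o,d in(a,b):
        d=d/np.linalg.norm(d);M=np.eye(3)-np.outer(d,d);A+=M;c+=M@o
    return np.linalg.solve(A,c)
def project(cam,P,p=None):
    p=p or ctrl.camera_params(cam);K=np.array(p["K"]);T=np.array(p["pose"]);q=T[:3,:3].T@(np.array(P)-T[:3,3])
    if cam=="wrist":
        t=np.arctan2(np.hypot(q[0],q[1]),q[2]);n=q[:2]/np.hypot(q[0],q[1])*t
        return K[:2,:2].diagonal()*n+K[:2,2]
    return (K@(q/q[2]))[:2]
E
python3 - <<'E'
import cv2
a=cv2.imread("pics/scene0.png")[145:365,205:425];cv2.imwrite("pics/sc.png",cv2.resize(a,(660,600)[:1]*0 or (600,600),interpolation=cv2.INTER_CUBIC))
a=cv2.imread("pics/side0.png")[220:420,180:440];cv2.imwrite("pics/si.png",cv2.resize(a,(780,600),interpolation=cv2.INTER_CUBIC))
E
```

```text
(no output)
```

View pics/sc.png

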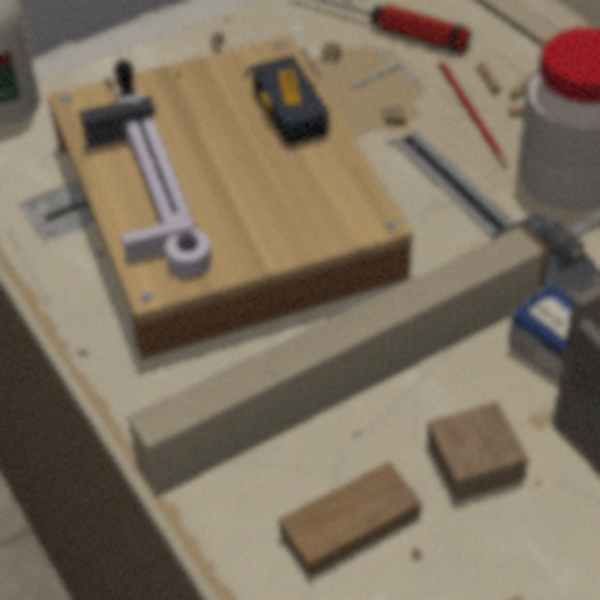

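View pics/si.png

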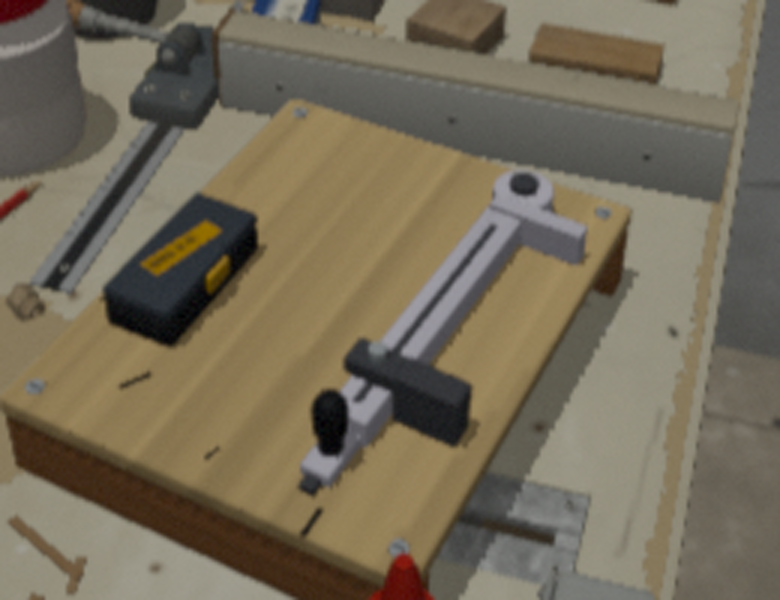

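The crops show clear corners. The board's top corners are in both views. The marks appear in the side crop at (312,522), (212,453) and (135,380), which are 0, 15 and 30°. The arm is near 0°, with the case beside the 45° mark. Now I'll localise.

Run:
```python
from h import *
S=lambda u,v:(205+u/600*220-.3,145+v/600*220-.3)
D=lambda u,v:(180+u/3-.3,220+v/3-.3)
sc=lambda pts,z:np.array([on("scene",S(*p),z) for p in pts])
sd=lambda pts,z:np.array([on("side",D(*p),z) for p in pts])
b1=sc([(290,40),(410,235),(137,312),(50,92)],.062);b2=sd([(5,403),(292,100),(632,207)],.062)
print("board FL FR NR NL\n",b1[:,:2],"\n",b2[:,:2])
print("screws",sc([(280,44),(391,225),(147,297),(65,98)],.062)[:,:2],sd([(35,387),(300,112),(602,213),(400,547)],.062)[:,:2])
print("marks",sd([(312,522),(212,453),(135,380)],.062)[:,:2])
print("pivot top scene/side z=.09",on("scene",S(186,243),.09),on("side",D(524,185),.09))
print("handle",tri(ray("scene",S(123,65)),ray("side",D(330,397))))
c=sc([(252,72),(300,60),(327,117),(285,128)],.093);print("case",c[:,:2]);c=sd([(205,195),(257,215),(168,325),(108,290)],.093);print(c[:,:2])
w=sc([(281,522),(390,465),(420,500),(310,560)],.022);print("work",w[:,:2],w.mean(0))
w=sc([(428,425),(497,405),(527,458),(462,487)],.03);print("sq",w[:,:2],w.mean(0))
# fence top z unknown: triangulate near and far end top
print("fence",tri(ray("scene",S(133,418)),ray("side",D(738,128))),tri(ray("scene",S(545,245)),ray("side",D(222,40))))
print("fence base near",on("scene",S(155,490),0),on("scene",S(133,455),0))
print("ft",ctrl.camera_params("wrist")["pose"],ctrl.camera_params("wrist")["K"])
```

```text
board FL FR NR NL
 [[0.6753 0.3007]
 [0.6172 0.007 ]
 [0.3807 0.0557]
 [0.4395 0.3579]] 
 [[0.673  0.3158]
 [0.6211 0.0134]
 [0.3781 0.0558]]
screws [[0.6635 0.3006]
 [0.6105 0.026 ]
 [0.3952 0.0661]
 [0.4477 0.3414]] [[0.6633 0.301 ]
 [0.6111 0.0248]
 [0.3953 0.0673]
 [0.447  0.3411]]
marks [[0.4923 0.3398]
 [0.5554 0.3146]
 [0.6143 0.2807]]
pivot top scene/side z=.09 [0.4407 0.0778 0.09  ] [0.4425 0.0888 0.09  ]
handle [0.4956 0.3001 0.1078]
case [[0.5989 0.2415]
 [0.6461 0.2322]
 [0.6225 0.1472]
 [0.5829 0.155 ]]
[[0.6225 0.1593]
 [0.5864 0.167 ]
 [0.5994 0.265 ]
 [0.6417 0.2502]]
work [[ 0.3879 -0.1569]
 [ 0.4848 -0.1584]
 [ 0.4857 -0.1972]
 [ 0.3889 -0.1962]] [ 0.4369 -0.1772  0.022 ]
sq [[ 0.5277 -0.1478]
 [ 0.5848 -0.1614]
 [ 0.5728 -0.2146]
 [ 0.5155 -0.2091]] [ 0.5502 -0.1833  0.03  ]
fence [ 0.3248 -0.0432  0.0665] [ 0.7076 -0.0597  0.0512]
fence base near [ 0.3273 -0.0655  0.    ] [ 0.3279 -0.0261  0.    ]
ft [[ 0.2343  0.9365  0.2611  0.0804]
 [ 0.9722 -0.2252 -0.0646  0.6489]
 [-0.0017  0.2689 -0.9632  0.3831]
 [ 0.      0.      0.      1.    ]] [[371.6483   0.     317.0349]
 [  0.     371.6483 240.0182]
 [  0.       0.       1.    ]]
```

Run:
```python
from h import *
for n,uv in dict(a=(330,300),b=(430,375),c=(350,365),d=(420,340),e=(440,400),boxL=(412,300),boxN=(487,376),sandL=(347,390),sandT=(399,366),sandR=(411,388),sandB=(362,415),edge=(283,340),edge2=(315,410),fixtL=(384,436),fixtT=(434,403),blue=(392,263),fenceend=(405,245),wspace=(345,270)).items(): print(n,on("scene",uv,0.0)[:2])
```

```text
a [ 0.4842 -0.0905]
b [ 0.5486 -0.3497]
c [ 0.4303 -0.2473]
d [ 0.5837 -0.2778]
e [ 0.5302 -0.3993]
boxL [ 0.6355 -0.189 ]
boxN [ 0.6396 -0.411 ]
sandL [ 0.3953 -0.2883]
sandT [ 0.5103 -0.3016]
sandR [ 0.5002 -0.3511]
sandB [ 0.3907 -0.3442]
edge [ 0.3468 -0.1243]
edge2 [ 0.3231 -0.2893]
fixtL [ 0.4011 -0.3971]
fixtT [ 0.5169 -0.3978]
blue [ 0.6656 -0.0787]
fenceend [ 0.728  -0.0495]
wspace [ 0.5608 -0.0362]
```

```bash
cat >> h.py <<'E'
def go(x,y,z,psi,s=None):
    "shift mm in tool axes and turn to TCP x,y,z with jaws' axis at azimuth psi deg, tool down"
    s=s or ctrl.get_state();M=R.from_rotvec(s["tool_rot"]);d=M.inv().apply(np.array([x,y,z])-s["position"])*1000
    c,n=np.cos(np.radians(psi)),np.sin(np.radians(psi));T=np.array([[-n,c,0],[c,n,0],[0,0,-1]]).T
    print("at",s["position"],"psi",np.degrees(np.arctan2(*M.as_matrix()[1::-1,1])).round(1),"-> row",d.round(1),(M.inv()*R.from_matrix(T)).as_rotvec().round(4))
E
python3 - <<'E'
from h import *
print("bottle",tri(ray("scene",(197,128)),ray("side",(315,405))))
go(.4,.40,.32,33);go(.612,.202,.28,-10.8)
E
```

```text
bottle [0.4212 0.4305 0.1833]
at [0.1518 0.6315 0.2216] psi 76.5 -> row [-295.4 -167.3  -98.1] [-0.0016  0.0008  0.759 ]
at [0.1518 0.6315 0.2216] psi 76.5 -> row [-547.8 -310.2  -57.8] [-0.0013  0.0014  1.5235]
```

```bash
python3 -m creep '[[[1,-40,-20,-98,0,0,0.1],[1,-80,-45,-98,0,0,0.25],[1,-130,-70,-98,0,0,0.4],[1,-180,-100,-98,0,0,0.55],[1,-220,-125,-98,0,0,0.7]]]'; python3 -c "
from h import *
go(.612,.202,.28,-10.8)"
```

```text
time: 0.6
position: [0.3063, 0.4887, 0.3189]
tool_rot: [1.425, 2.8, 0.002]
ft_force: [-0.4, 0.1, -0.0]
grip_width: 1.0
at [0.3063 0.4887 0.3189] psi 36.1 -> row [-411.7   78.4   38.8] [ 0.0008 -0.0009  0.8177]
```

```bash
python3 -m creep '[[[1,-250,45,20,0,0,0.5],[1,-250,45,20,0,0,0.6],[1,-250,45,20,0,0,0.7],[1,-250,45,20,0,0,0.8],[1,-250,45,20,0,0,0.8]]]'; python3 -c "
from h import *
go(.612,.202,.28,-10.8)"
```

```text
time: 1.1
position: [0.4871, 0.317, 0.2983]
tool_rot: [-2.352, -2.083, 0.0]
ft_force: [0.6, 0.1, 0.2]
grip_width: 1.002
at [0.4871 0.317  0.2983] psi -6.9 -> row [-99.  137.9  18.2] [-0.0002 -0.0001  0.0675]
```

```bash
python3 -m creep '[[[1,0,0,0,0,0,0]]]'; python3 -c "
from h import *
go(.612,.202,.28,-10.8)"
```

```text
time: 1.2
position: [0.4917, 0.31, 0.2979]
tool_rot: [2.359, 2.067, -0.002]
ft_force: [0.1, -0.3, 0.5]
grip_width: 1.002
at [0.4917 0.31   0.2979] psi -7.5 -> row [-91.2 133.3  18.7] [0.003  0.0045 0.0571]
```

```bash
python3 -m creep '[[[1,-90,133,19,0,0,0.058],[1,-90,133,19,0,0,0.058],[1,-90,133,19,0,0,0.058],[1,-90,133,19,0,0,0.058],[1,-90,133,19,0,0,0.058]]]'
python3 - <<'E'
from h import *
import pickle
p=ctrl.camera_params("wrist");im=ctrl.get_image("wrist");pickle.dump(p,open("w1.pkl","wb"));cv2.imwrite("pics/w1.png",im[:,:,::-1])
go(.612,.202,.2,-10.8)
for P in [(.4438,.0827,.083),(.5908,.253,.112),(.6125,.202,.093)]: print(project("wrist",P,p))
E
```

```text
time: 1.7
position: [0.6089, 0.2111, 0.2784]
tool_rot: [2.409, 2.015, -0.004]
ft_force: [-0.9, 0.1, -0.5]
grip_width: 0.994
at [0.6076 0.214  0.2789] psi -10.0 -> row [-11.    6.6  78.9] [-0.0016  0.0004  0.0145]
[197.2594 346.6666]
[288.657  178.6178]
[322.5735 224.5059]
```

View pics/w1.png

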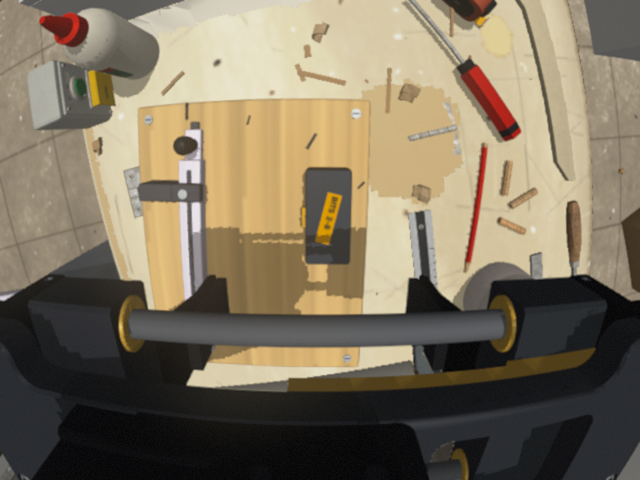

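The wrist view shows the case at (306–351, 168–264), with the four marks at (187,110), (248,120), (311,141) and (361,185). The handle is at (185,145) and the screws at (149,120), (356,114) and (347,357).

Run:
```python
from h import *
import pickle
p=pickle.load(open("w1.pkl","rb"));im=cv2.imread("pics/w1.png")
m=(im.max(2)<95).astype(np.uint8);m[:155]=0;m[270:]=0;m[:,:296]=0;m[:,360:]=0
m=cv2.morphologyEx(m,cv2.MORPH_CLOSE,np.ones((9,9)));m=cv2.morphologyEx(m,cv2.MORPH_OPEN,np.ones((15,15)))
c=max(cv2.findContours(m,0,2)[0],key=cv2.contourArea);b=cv2.boxPoints(cv2.minAreaRect(c));print(b)
for z in(.093,.080):
    q=np.array([on("wrist",u,z,p)[:2] for u in b]);print(z,q.mean(0),np.linalg.norm(np.diff(q,axis=0),axis=1),[np.degrees(np.arctan2(*(q[i+1]-q[i])[::-1])).round(1) for i in range(3)])
print("screws",[on("wrist",u,.062,p)[:2] for u in((149,120),(356,114),(347,357))],"expect (.447,.341) (.6633,.301) (.6108,.0255)")
print("marks",[on("wrist",u,.062,p)[:2] for u in((187,110),(248,120),(311,141),(361,185))])
print("handle",on("wrist",(185,144),.112,p))
```

```text
[[306. 168.]
 [350. 168.]
 [350. 215.]
 [306. 215.]]
0.093 [0.6231 0.2324] [0.041 0.045 0.042] [np.float64(-10.0), np.float64(-99.3), np.float64(169.9)]
0.08 [0.6232 0.2305] [0.0425 0.0466 0.0436] [np.float64(-10.0), np.float64(-99.3), np.float64(169.9)]
screws [array([0.4495, 0.3426]), array([0.6647, 0.3014]), array([0.6125, 0.0286])] expect (.447,.341) (.6633,.301) (.6108,.0255)
marks [array([0.4948, 0.3414]), array([0.5566, 0.3156]), array([0.6153, 0.2819]), array([0.6577, 0.2288])]
handle [0.5034 0.3036 0.112 ]
```

Run:
```python
from h import *
import pickle
p=pickle.load(open("w1.pkl","rb"))
q=np.array([on("wrist",u,.091,p)[:2] for u in((307,168),(350,168),(350,264),(307,264))]);print(q,q.mean(0),np.linalg.norm(np.diff(q,axis=0),axis=1))
c=q.mean(0)-[.0015,.002]
go(*c,.2,-10);go(*c,.075,-10)
```

```text
[[0.6076 0.2578]
 [0.6473 0.2508]
 [0.6324 0.1569]
 [0.5902 0.1646]] [0.6194 0.2075] [0.0403 0.095  0.0428]
at [0.6076 0.214  0.2789] psi -10.0 -> row [-6.5 11.7 78.9] [-0.0016  0.0004  0.0006]
at [0.6076 0.214  0.2789] psi -10.0 -> row [ -6.5  11.9 203.9] [-0.0016  0.0004  0.0006]
```

```bash
python3 -m creep '[[[1,-6,12,50,0,0,0],[1,-6,12,100,0,0,0],[1,-6,12,150,0,0,0],[1,-6,12,190,0,0,0],[1,-6,12,211,0,0,0]]]'; python3 -m creep '[[[1,0,0,0,0,0,0],[1,0,0,0,0,0,0],[0.4,0,0,0,0,0,0],[0.3,0,0,0,0,0,0],[0.2,0,0,0,0,0,0]]]' 25;  python3 -m creep '[[[0,0,0,0,0,0,0],[0,0,0,0,0,0,0],[0,0,0,0,0,0,0],[0,0,0,0,0,0,0],[0,0,0,0,0,0,0]]]' 25
```

```text
time: 2.25
position: [0.6141, 0.2089, 0.0643]
tool_rot: [-2.397, -2.024, 0.009]
ft_force: [-0.6, 0.6, 0.5]
grip_width: 1.0
time: 2.75
position: [0.6191, 0.2065, 0.0698]
tool_rot: [2.405, 2.021, 0.003]
ft_force: [-0.1, 0.0, -0.5]
grip_width: 0.81
time: 3.25
position: [0.6187, 0.206, 0.0687]
tool_rot: [2.405, 2.021, 0.0]
ft_force: [-0.0, -0.5, 0.8]
grip_width: 0.512
```

```bash
python3 -m creep '[[[0,0,0,0,0,0,0],[0,0,0,-20,0,0,0],[0,0,0,-70,0,0,0],[0,0,0,-120,0,0,0],[0,0,0,-150,0,0,0]]]' 25; python3 -m creep '[[[0,0,0,0,0,0,0],[0,0,0,0,0,0,0]]]'; python3 -c "
from h import *
go(.57,-.30,.22,-90)"
```

```text
time: 3.75
position: [0.6199, 0.2061, 0.2228]
tool_rot: [2.404, 2.02, 0.007]
ft_force: [1.0, 0.1, -0.5]
grip_width: 0.515
time: 3.95
position: [0.6187, 0.2061, 0.2188]
tool_rot: [-2.405, -2.021, -0.001]
ft_force: [0.5, 0.5, -1.4]
grip_width: 0.518
at [0.6187 0.2061 0.2188] psi -9.9 -> row [-506.9   39.1   -1.5] [-0.0001 -0.0007  1.3978]
```

```bash
python3 -m creep '[[[0,-50,4,-3,0,0,0.13],[0,-100,8,-3,0,0,0.26],[0,-150,12,-3,0,0,0.39],[0,-200,16,-3,0,0,0.52],[0,-245,20,-3,0,0,0.65]]]'; python3 -c "
from h import *
go(.57,-.30,.22,-90)"
```

```text
time: 4.45
position: [0.5942, -0.0412, 0.2192]
tool_rot: [-2.927, -1.138, 0.006]
ft_force: [0.4, 0.3, -1.9]
grip_width: 0.519
at [ 0.5942 -0.0412  0.2192] psi -47.5 -> row [-192.7  174.5   -0.6] [-0.001   0.0039  0.7416]
```

```bash
python3 -m creep '[[[0,-35,32,0,0,0,0.14],[0,-70,64,0,0,0,0.28],[0,-105,96,0,0,0,0.42],[0,-140,128,0,0,0,0.56],[0,-175,160,0,0,0,0.68]]]';python3 -m creep '[[[0,0,0,0,0,0,0],[0,0,0,0,0,0,0]]]'
python3 - <<'E'
from h import *
go(.57,-.30,.22,-90)
im=ctrl.get_image("scene")[250:470,280:573];cv2.imwrite("pics/sc2.png",cv2.resize(im[:,:,::-1],(798,600),interpolation=cv2.INTER_CUBIC))
p=ctrl.camera_params("wrist");im=ctrl.get_image("wrist");import pickle;pickle.dump(p,open("w2.pkl","wb"));cv2.imwrite("pics/w2.png",im[:,:,::-1])
E
```

```text
time: 4.95
position: [0.5753, -0.276, 0.2192]
tool_rot: [-3.139, -0.098, 0.005]
ft_force: [1.1, 0.2, -1.2]
grip_width: 0.509
time: 5.15
position: [0.5748, -0.2764, 0.2192]
tool_rot: [-3.139, -0.101, 0.006]
ft_force: [0.7, 2.0, -1.5]
grip_width: 0.513
at [ 0.5748 -0.2764  0.2192] psi -86.3 -> row [-6.3 23.2 -0.8] [-0.0007  0.004   0.0643]
```

View pics/w2.png

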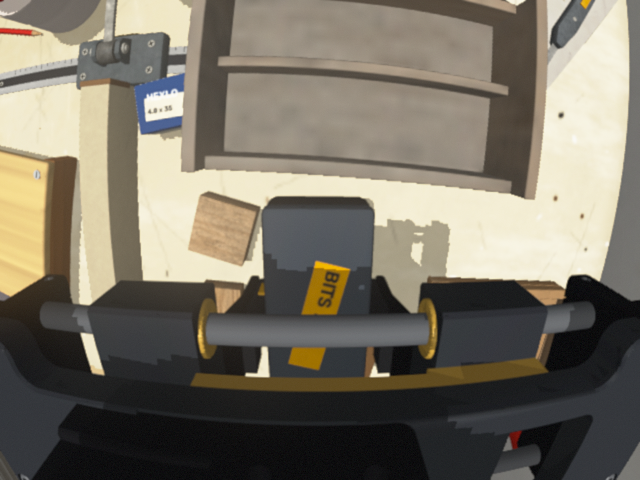

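The wrist view shows the case held level. The square offcut is at (190–260, 192–265), the box front spans (185,165) to (535,195), and the sanding block's far edge runs along (425,282)–(565,287).

Run:
```python
from h import *
import pickle
p=pickle.load(open("w2.pkl","rb"))
f=lambda z,*u:print([on("wrist",q,z,p)[:2].round(3).tolist() for q in u])
f(.03,(207,192),(260,210),(243,265),(190,247)); f(.027,(425,280),(565,287)); f(0,(185,170),(260,178),(380,186),(530,197)); f(.022,(215,282),(243,284))
print("case far edge z~.19:",on("wrist",(264,200),.23,p),on("wrist",(373,200),.23,p))
```

```text
[[0.593, -0.165], [0.577, -0.218], [0.52, -0.202], [0.535, -0.146]]
[[0.514, -0.392], [0.511, -0.583]]
[[0.611, -0.13], [0.605, -0.213], [0.605, -0.337], [0.611, -0.519]]
[[0.495, -0.17], [0.495, -0.201]]
case far edge z~.19: [ 0.623  -0.2492  0.23  ] [ 0.6261 -0.2941  0.23  ]
```

View pics/sc2.png

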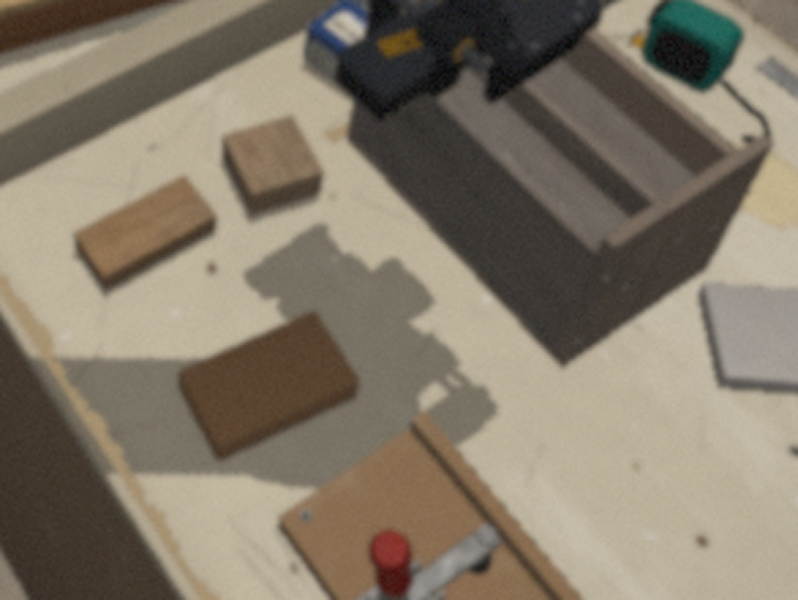

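The crop shows the box's bottom front edge from (350,140) to (563,363), the sanding block at (180–357, 312–457) and the fixture corner at (415,418). The case is hanging at (340–470, 20–110).

Run:
```python
from h import *
f=lambda z,*u:print([on("scene",(280+q[0]/2.7235-.3,250+q[1]/2.7235-.3),z)[:2].round(3).tolist() for q in u])
f(0,(350,140),(563,363)); f(.027,(180,370),(315,312),(357,376),(220,440));f(0,(220,457),(357,392));f(.02,(415,412),(280,522)); f(.022,(76,238),(186,178),(214,213),(105,275)); f(.03,(222,145),(292,117),(321,175),(252,203))
```

```text
[[0.627, -0.187], [0.628, -0.421]]
[[0.39, -0.291], [0.495, -0.306], [0.489, -0.36], [0.384, -0.347]]
[[0.386, -0.347], [0.493, -0.36]]
[[0.508, -0.399], [0.387, -0.409]]
[[0.387, -0.159], [0.486, -0.158], [0.485, -0.196], [0.388, -0.197]]
[[0.523, -0.153], [0.586, -0.16], [0.57, -0.217], [0.511, -0.209]]
```

```bash
python3 -c "
from h import *
go(.55,-.273,.01,-90)"; python3 -m creep '[[[0,-5,-25,0,0,0,0.06],[0,-5,-25,0,0,0,0.06]]]' >/dev/null; python3 -c "
from h import *
go(.55,-.273,.012,-90)"
```

```text
at [ 0.5766 -0.2731  0.2198] psi -86.0 -> row [-26.1  -1.5 209.8] [-0.0021  0.0024  0.0699]
at [ 0.5709 -0.2446  0.2205] psi -89.2 -> row [-21.   29.  208.4] [-0.0045  0.0012  0.0141]
```

```bash
python3 -m creep '[[[0,-21,29,20,0,0,0.014],[0,-21,29,65,0,0,0.014],[0,-21,29,110,0,0,0.014],[0,-21,29,150,0,0,0.014],[0,-21,29,180,0,0,0.014]]]'; python3 -m creep '[[[0,0,0,10,0,0,0],[0,0,0,20,0,0,0],[0,0,0,25,0,0,0],[0,0,0,28,0,0,0],[0,0,0,28,0,0,0]]]'; python3 -c "
from h import *
go(.55,-.273,.008,-90);print(ctrl.get_state()['ft_force'])"
```

```text
time: 5.95
position: [0.5487, -0.277, 0.0384]
tool_rot: [-3.14, 0.004, 0.004]
ft_force: [-0.1, 0.5, -1.4]
grip_width: 0.514
time: 6.45
position: [0.55, -0.2798, 0.0145]
tool_rot: [3.141, -0.009, 0.002]
ft_force: [0.6, 0.8, -0.8]
grip_width: 0.516
at [ 0.55   -0.2798  0.0145] psi -90.3 -> row [-0.  -6.8  6.5] [ 0.0003 -0.0015 -0.0059]
[ 0.6173  0.7668 -0.8055]
```

```bash
python3 -m creep '[[[0,3,-8,0,0,0,0],[0,3,-8,3,0,0,0],[0,3,-8,6,0,0,0],[0,3,-8,7,0,0,0],[0,3,-8,8,0,0,0]]]'; python3 -m creep '[[[0.66,0,0,0,0,0,0],[0.66,0,0,0,0,0,0],[0.66,0,0,0,0,0,0],[0.68,0,0,0,0,0,0]]]';  python3 -m creep '[[[0.68,0,0,-15,0,0,0],[0.68,0,0,-45,0,0,0],[0.68,0,0,-90,0,0,0],[0.68,0,0,-140,0,0,0],[0.68,0,0,-140,0,0,0]]]'; python3 -c "
from h import *
go(.5908,.253,.25,49)
go(.55,-.1,.25,-10)"
```

```text
time: 6.95
position: [0.5524, -0.2713, 0.0066]
tool_rot: [-3.14, 0.009, 0.0]
ft_force: [-4.2, 3.7, 13.2]
grip_width: 0.52
time: 7.35
position: [0.5522, -0.2718, 0.0055]
tool_rot: [3.142, -0.01, -0.0]
ft_force: [0.2, -0.4, 0.4]
grip_width: 0.664
time: 7.85
position: [0.5562, -0.2748, 0.1541]
tool_rot: [3.137, -0.011, 0.02]
ft_force: [0.3, -0.6, 0.5]
grip_width: 0.675
at [ 0.5562 -0.2748  0.1541] psi -90.4 -> row [  32.1 -527.6  -97.8] [ 0.0174 -0.0005 -2.433 ]
at [ 0.5562 -0.2748  0.1541] psi -90.4 -> row [  -6.2 -174.3  -96.8] [ 0.0125 -0.0076 -1.4033]
```

```bash
python3 -m creep '[[[0.6,0,-30,-50,0,0,-0.14],[0.6,0,-70,-80,0,0,-0.28],[0.6,0,-115,-80,0,0,-0.42],[0.6,0,-160,-80,0,0,-0.56],[0.6,0,-205,-80,0,0,-0.7]]]'; python3 -c "
from h import *
go(.5,.3,.22,-14)"
```

```text
time: 8.35
position: [0.5536, -0.065, 0.227]
tool_rot: [-2.951, -1.076, -0.004]
ft_force: [-0.0, 1.3, -0.3]
grip_width: 0.603
at [ 0.5536 -0.065   0.227 ] psi -49.9 -> row [ 193.9 -313.8    7.2] [ 0.0015 -0.0021 -0.6272]
```

```bash
python3 -m creep '[[[0.6,25,-40,7,0,0,-0.14],[0.6,50,-80,7,0,0,-0.28],[0.6,75,-120,7,0,0,-0.42],[0.6,100,-160,7,0,0,-0.56],[0.6,125,-200,7,0,0,-0.6]]]'; python3 -m creep '[[[0.6,0,0,0,0,0,0]]]'; python3 -c "
from h import *
go(.5,.3,.2,-14)"
```

```text
time: 8.85
position: [0.5214, 0.1685, 0.2195]
tool_rot: [2.504, 1.897, 0.002]
ft_force: [0.2, -0.1, -0.6]
grip_width: 0.6
time: 8.95
position: [0.5196, 0.1756, 0.2188]
tool_rot: [-2.493, -1.907, -0.003]
ft_force: [0.4, 0.2, -0.4]
grip_width: 0.596
at [0.5196 0.1756 0.2188] psi -15.2 -> row [114.8 -51.4  19.2] [-0.0016 -0.0033 -0.0204]
```

Run:
```python
from h import *
p=ctrl.camera_params("wrist");im=ctrl.get_image("wrist")[:,:,::-1].copy();cv2.imwrite("pics/w3.png",im)
u=project("wrist",(.5,.3,.105),p);print(u)
x,y=u.astype(int);m=np.zeros((480,640),np.uint8);m[y-35:y+36,x-35:x+36]=(im[y-35:y+36,x-35:x+36].max(2)<75)
n,l,s,c=cv2.connectedComponentsWithStats(m)
for i in range(1,n):
    if s[i,4]>60: print(s[i],c[i],on("wrist",c[i],.105,p))
```

```text
[247.313   85.7589]
[233  74  24  22 189] [247.2169  88.2804] [0.4994 0.2982 0.105 ]
```

```bash
python3 -m creep '[[[0.6,60,-30,0,0,0,-0.02],[0.6,114,-53,0,0,0,-0.02],[0.6,114,-53,30,0,0,-0.02],[0.6,114,-53,70,0,0,-0.02],[0.6,114,-53,100,0,0,-0.02]]]'; python3 -m creep '[[[0.6,0,0,10,0,0,0],[0.6,0,0,10,0,0,0]]]'; python3 -c "
from h import *
go(.4985,.3,.088,-14)"
```

```text
time: 9.5
position: [0.502, 0.2902, 0.1171]
tool_rot: [2.487, 1.917, -0.001]
ft_force: [0.6, 0.3, -1.2]
grip_width: 0.598
time: 9.7
position: [0.502, 0.2892, 0.1078]
tool_rot: [2.49, 1.915, -0.004]
ft_force: [0.3, 0.5, 0.6]
grip_width: 0.598
at [0.502  0.2892 0.1078] psi -14.9 -> row [ 9.6 -6.1 19.8] [-0.001   0.0024 -0.015 ]
```

```bash
python3 -m creep '[[[0.6,10,-6,0,0,0,-0.015],[0.6,10,-6,10,0,0,-0.015],[0.6,10,-6,19,0,0,-0.015],[0.6,10,-6,19,0,0,-0.015],[0.6,10,-6,19,0,0,-0.015]]]'; python3 -m creep '[[[0,0,0,0,0,0,0],[0,0,0,0,0,0,0],[0,0,0,0,0,0,0],[0,0,0,0,0,0,0],[0,0,0,0,0,0,0]]]' 30; python3 -m creep '[[[0,0,0,0,0,0,0],[0,0,0,0,0,0,0]]]' 30;python3 - <<'E'
from h import *
s=ctrl.get_state();P=np.array([.4438,.0827]);v=s["position"][:2]-P;print("arm deg",79.2-np.degrees(np.arctan2(v[1],v[0])),np.hypot(*v))
for a in (10,20,30):
    t=np.radians(79.2-a);go(*(P+.225*np.array([np.cos(t),np.sin(t)])),s["position"][2],-10.8-a,s)
E
```

```text
time: 10.2
position: [0.4987, 0.3021, 0.0895]
tool_rot: [2.474, 1.937, -0.001]
ft_force: [0.4, -0.1, -0.5]
grip_width: 0.6
time: 10.7
position: [0.4976, 0.3027, 0.0896]
tool_rot: [-2.472, -1.936, 0.002]
ft_force: [-8.1, 1.2, 4.1]
grip_width: 0.233
time: 10.9
position: [0.4965, 0.303, 0.0896]
tool_rot: [-2.47, -1.937, 0.005]
ft_force: [-4.9, -0.8, 3.6]
grip_width: 0.194
arm deg 2.654164439951799 0.22651743005590064
at [0.4965 0.303  0.0896] psi -13.8 -> row [-3.2 28.8 -0.1] [-0.0039  0.0012  0.122 ]
at [0.4965 0.303  0.0896] psi -13.8 -> row [-11.3  67.2  -0.3] [-0.0038  0.0015  0.2966]
at [0.4965 0.303  0.0896] psi -13.8 -> row [-26.  103.5  -0.4] [-0.0037  0.0019  0.4711]
```

```bash
python3 -m creep '[[[0,-1,14,0,0,0,0.06],[0,-3,29,0,0,0,0.12],[0,-5,42,0,0,0,0.18],[0,-8,55,0,0,0,0.24],[0,-11,67,0,0,0,0.297]]]' 40
cat > arm.py <<'E'
from h import *
s=ctrl.get_state();P=np.array([.4438,.0827]);v=s["position"][:2]-P;print("arm deg",79.2-np.degrees(np.arctan2(v[1],v[0])),np.hypot(*v),s["ft_force"])
for a in (29.5,30,30.5,31):
    t=np.radians(79.2-a);go(*(P+.225*np.array([np.cos(t),np.sin(t)])),.0896,-10.8-a,s)
E
python3 arm.py
```

```text
time: 11.4
position: [0.5571, 0.279, 0.0896]
tool_rot: [-2.726, -1.548, 0.009]
ft_force: [-10.9, 3.3, 5.7]
grip_width: 0.199
arm deg 19.1832236346321 0.22663364339588404 [-10.9384   3.2789   5.7351]
at [0.5571 0.279  0.0896] psi -30.8 -> row [-4.7 40.4 -0.3] [-0.0083  0.0022  0.1654]
at [0.5571 0.279  0.0896] psi -30.8 -> row [-5.  42.3 -0.4] [-0.0083  0.0023  0.1742]
at [0.5571 0.279  0.0896] psi -30.8 -> row [-5.4 44.2 -0.4] [-0.0083  0.0023  0.1829]
at [0.5571 0.279  0.0896] psi -30.8 -> row [-5.7 46.2 -0.4] [-0.0083  0.0023  0.1916]
```

```bash
python3 -m creep '[[[0,-1,12,0,0,0,0.06],[0,-2,22,0,0,0,0.1],[0,-3,30,0,0,0,0.14],[0,-5,38,0,0,0,0.17],[0,-5,39,0,0,0,0.17]]]' 40; python3 arm.py
```

```text
time: 11.9
position: [0.5896, 0.2561, 0.0896]
tool_rot: [-2.847, -1.312, 0.002]
ft_force: [-4.6, 6.9, 3.0]
grip_width: 0.193
arm deg 29.263217940016084 0.22658811989031466 [-4.5843  6.9424  3.0056]
at [0.5896 0.2561 0.0896] psi -40.5 -> row [-1.6  0.9  0. ] [-0.0069 -0.0017 -0.0035]
at [0.5896 0.2561 0.0896] psi -40.5 -> row [-1.6  2.9 -0. ] [-0.0069 -0.0017  0.0052]
at [0.5896 0.2561 0.0896] psi -40.5 -> row [-1.6  4.9 -0. ] [-0.0069 -0.0016  0.014 ]
at [0.5896 0.2561 0.0896] psi -40.5 -> row [-1.6  6.8 -0. ] [-0.0069 -0.0016  0.0227]
```

```bash
python3 -m creep '[[[0,0,2,0,0,0,0],[0,0,4,0,0,0,0],[0,0,4,0,0,0,0]]]' 40; python3 arm.py | head -1; python3 -m creep '[[[0.5,0,4,0,0,0,0],[0.5,0,4,0,0,0,0],[0.5,0,4,0,0,0,0],[0.5,0,4,0,0,0,0]]]'; python3 -m creep '[[[0.5,0,0,-30,0,0,0],[0.5,0,0,-70,0,0,0],[0.5,-50,0,-110,0,0,0],[0.5,-100,0,-140,0,0,0],[0.5,-100,0,-140,0,0,0]]]';python3 - <<'E'
from h import *
import pickle
p=ctrl.camera_params("wrist");im=ctrl.get_image("wrist");pickle.dump(p,open("w4.pkl","wb"))
im=im[:,:,::-1].copy();cv2.imwrite("pics/w4.png",im)
for a in(0,15,30,45):
    t=np.radians(79.2-a);print(a,project("wrist",(.4438+.26*np.cos(t),.0827+.26*np.sin(t),.062),p))
print(project("wrist",(.4438,.0827,.083),p),project("wrist",(.5908,.253,.112),p))
E
```

```text
time: 12.2
position: [0.5917, 0.2543, 0.0897]
tool_rot: [-2.845, -1.314, 0.004]
ft_force: [-6.4, 6.8, 3.6]
grip_width: 0.192
arm deg 29.95394521761405 0.22659070370472442 [-6.3756  6.7644  3.5713]
time: 12.6
position: [0.5984, 0.2453, 0.0896]
tool_rot: [2.854, 1.311, 0.0]
ft_force: [-0.1, -0.8, -0.9]
grip_width: 0.455
time: 13.1
position: [0.5333, 0.1659, 0.2326]
tool_rot: [2.857, 1.305, 0.005]
ft_force: [0.4, -0.6, -0.1]
grip_width: 0.5
0 [162.3083 113.6501]
15 [226.1351  80.4398]
30 [301.0231  67.6807]
45 [377.1218  78.3947]
[303.2351 347.4411] [298.4246 100.0763]
```

View pics/w4.png

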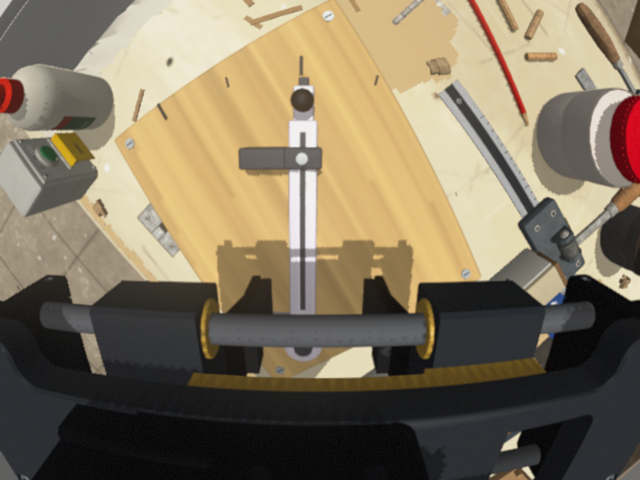

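The arm stands practically in line with the 30° mark: the mark is at (301.5,65), the tip at (303.5,81), and the bar axis runs (303,135)–(303,308). I'll compute the angle.

Run:
```python
from h import *
import pickle
p=pickle.load(open("w4.pkl","rb"));im=cv2.imread("pics/w4.png")
g=im.max(2)
# bar edges at rows, bright pixels near col 303
pts=[]
for r in list(range(178,240,4)):
    row=g[r,280:326].astype(int);d=np.abs(np.diff(row.astype(float)));
    hsv=cv2.cvtColor(im[r:r+1,280:326],cv2.COLOR_BGR2HSV)[0];b=np.where(hsv[:,1]<50)[0]
    if len(b): pts.append((280+(b.min()+b.max())/2,r,b.max()-b.min()))
pts=np.array(pts);print(pts[::4])
q=np.array([on("wrist",u[:2],.083,p)[:2] for u in pts]);l=cv2.fitLine(q.astype(np.float32),cv2.DIST_HUBER,0,.01,.01).ravel();print("bar az",np.degrees(np.arctan2(l[1],l[0])),l)
P=np.array([.4438,.0827])
m=g[55:76,292:312];rr,cc=np.where(m<np.percentile(m,10));print("mark px",cc.mean()+292,rr.mean()+55)
for n,u in dict(m0=(162,111),m15=(227,82),m30=(cc.mean()+292,rr.mean()+55),m45=(376,80)).items():
    v=on("wrist",u,.062,p)[:2]-P;print(n,np.degrees(np.arctan2(v[1],v[0])),np.hypot(*v))
for u,z in(((302.5,99),.112),((303.5,81),.075)): v=on("wrist",u,z,p)[:2]-P;print("h/tip",np.degrees(np.arctan2(v[1],v[0])),np.hypot(*v))
print("workpiece:");go(.437,-.177,.2,-90)
```

```text
[[302.5 178.   27. ]
 [302.5 194.   27. ]
 [302.5 210.   27. ]
 [302.  226.   26. ]]
bar az 48.614006 [0.6611 0.7503 0.5376 0.1892]
mark px 300.6904761904762 65.04761904761905
m0 78.97325975603388 0.26235347785707713
m15 64.11424695109984 0.2583270122064444
m30 49.26366333716454 0.26245478916636644
m45 34.330285876800644 0.2582566520888288
h/tip 48.426339435786716 0.22577684990323102
h/tip 48.594325222184054 0.24561012093552634
workpiece:
at [0.5329 0.1646 0.2339] psi -41.0 -> row [-320.9  151.5   33.1] [ 0.0001 -0.004   0.8555]
```

The arm reads about 30.6°, because the release nudged it. I'll regrip and take out the 0.6°.

```bash
python3 -c "
from h import *
t=np.radians(48.6);go(.4438+.2265*np.cos(t),.0827+.2265*np.sin(t),.0896,-41.2)"
```

```text
at [0.5329 0.1646 0.2339] psi -41.0 -> row [105.7 -12.2 144.7] [ 0.0017 -0.0035  0.0038]
```

```bash
python3 -m creep '[[[0.5,50,-6,0,0,0,0],[0.5,100,-12,0,0,0,0],[0.5,105,-12,40,0,0,0],[0.5,105,-12,80,0,0,0],[0.5,105,-12,115,0,0,0]]]'; python3 -m creep '[[[0.5,0,0,10,0,0,0],[0.5,0,0,20,0,0,0],[0.5,0,0,29,0,0,0],[0.5,0,0,29,0,0,0],[0.5,0,0,29,0,0,0]]]';python3 arm.py|sed -n '1p;3p'; python3 -m creep '[[[0,0,0,0,0,0,0],[0,0,0,0,0,0,0],[0,0,0,0,0,0,0],[0,0,0,0,0,0,0],[0,0,0,0,0,0,0]]]' 40;python3 arm.py|sed -n '1p;3p'
```

```text
time: 13.65
position: [0.5923, 0.2573, 0.112]
tool_rot: [2.853, 1.312, -0.002]
ft_force: [-0.3, 0.2, -0.8]
grip_width: 0.502
time: 14.15
position: [0.5931, 0.258, 0.087]
tool_rot: [-2.854, -1.312, -0.003]
ft_force: [-0.4, 0.1, 0.2]
grip_width: 0.499
arm deg 29.612159581243155 0.2302617122479876 [-0.4216  0.1068  0.2031]
at [0.5931 0.258  0.087 ] psi -40.6 -> row [-5.3  1.5 -2.6] [ 0.0007 -0.002   0.003 ]
time: 14.65
position: [0.5955, 0.2554, 0.0863]
tool_rot: [2.852, 1.308, 0.008]
ft_force: [6.1, -2.6, -2.1]
grip_width: 0.189
arm deg 30.486600661378873 0.22983503383266077 [ 6.142  -2.6199 -2.1147]
at [0.5955 0.2554 0.0863] psi -40.7 -> row [-4.8 -1.9 -3.3] [ 0.0058 -0.0027  0.0012]
```

```bash
python3 -m creep '[[[0,0,-2,0,0,0,0],[0,0,-3,0,0,0,0],[0,0,-3,0,0,0,0],[0,0,-3,0,0,0,0]]]' 40;python3 arm.py|sed -n '1p;3p'
```

```text
time: 15.05
position: [0.5945, 0.2563, 0.0864]
tool_rot: [2.851, 1.306, 0.01]
ft_force: [9.5, -4.6, -3.9]
grip_width: 0.196
arm deg 30.1614365738303 0.22984939941454527 [ 9.4925 -4.6312 -3.8976]
at [0.5945 0.2563 0.0864] psi -40.8 -> row [-4.8 -0.6 -3.3] [ 0.0082 -0.0033  0.0005]
```

```bash
python3 -m creep '[[[0,0,-1,0,0,0,0],[0,0,-1,0,0,0,0],[0,0,-1,0,0,0,0],[0,0,1.5,0,0,0,0],[0,0,3,0,0,0,0]]]' 40;python3 arm.py|sed -n '1p'; python3 -m creep '[[[0.45,0,0,0,0,0,0],[0.5,0,0,0,0,0,0],[0.5,0,0,0,0,0,0],[0.5,0,0,0,0,0,0]]]'; python3 -m creep '[[[0.5,0,0,-30,0,0,0],[0.5,0,0,-70,0,0,0],[0.5,-50,0,-110,0,0,0],[0.5,-100,0,-140,0,0,0],[0.5,-100,0,-140,0,0,0]]]';python3 -m creep '[[[0.5,0,0,0,0,0,0]]]';cat > bar.py <<'E'
from h import *
import sys
p=ctrl.camera_params("wrist");im=ctrl.get_image("wrist")[:,:,::-1].copy();cv2.imwrite(f"pics/{sys.argv[1]}.png",im)
P=np.array([.4438,.0827])
t=np.radians(49.2);C=lambda r,o,z:np.array([P[0]+r*np.cos(t)+o*np.sin(t),P[1]+r*np.sin(t)-o*np.cos(t),z])
hsv=cv2.cvtColor(im,cv2.COLOR_BGR2HSV);q=[]
for r in np.arange(float(sys.argv[2]),float(sys.argv[3]),.004):
    o=np.arange(-.03,.03,.0005);uv=np.array([project("wrist",C(r,a,.083),p) for a in o]).round().astype(int)
    b=o[hsv[uv[:,1],uv[:,0],1]<50]
    if len(b) and .018<np.ptp(b)<.03:q.append((r,(b.min()+b.max())/2))
q=np.array(q);k=np.polyfit(q[:,0],q[:,1],1);print(len(q),"bar deg",30+np.degrees(np.arctan(k[0])),"by offset at pts",30+np.degrees(np.arctan(np.median(q[:,1]/q[:,0]))))
m=im.max(2)
u=project("wrist",C(.262,0,.062),p).astype(int);w=m[u[1]-10:u[1]+11,u[0]-10:u[0]+11];rr,cc=np.where(w<np.percentile(w,9));v=on("wrist",(cc.mean()+u[0]-10,rr.mean()+u[1]-10),.062,p)[:2]-P
print("mark30 deg",79.2-np.degrees(np.arctan2(v[1],v[0])))
E
python3 bar.py w5 .11 .16
```

```text
time: 15.55
position: [0.5939, 0.2568, 0.0863]
tool_rot: [2.854, 1.31, 0.004]
ft_force: [1.9, -1.4, 2.2]
grip_width: 0.196
arm deg 29.97278798562929 0.22984739179488348 [ 1.8605 -1.4393  2.1536]
time: 15.95
position: [0.5913, 0.2584, 0.0853]
tool_rot: [-2.853, -1.313, 0.002]
ft_force: [0.0, 0.5, 0.5]
grip_width: 0.453
time: 16.45
position: [0.5266, 0.1791, 0.2285]
tool_rot: [-2.855, -1.309, -0.004]
ft_force: [-0.5, -0.1, 0.2]
grip_width: 0.496
time: 16.55
position: [0.5272, 0.1799, 0.2284]
tool_rot: [-2.855, -1.308, -0.006]
ft_force: [1.0, 0.1, 0.6]
grip_width: 0.499
13 bar deg 30.53122998554076 by offset at pts 30.00000000000001
mark30 deg 29.99839181063986
```

Arm is at about 30.0°. Next, the offcut.

```bash
python3 -c "
from h import *
go(.437,-.177,.2,-90.3)"
```

```text
at [0.5272 0.1818 0.2269] psi -40.7 -> row [-331.   165.4   25.7] [-0.002  -0.0029  0.8662]
```

```bash
python3 -m creep '[[[1,-44,22,5,0,0,0.13],[1,-88,44,5,0,0,0.27],[1,-132,66,5,0,0,0.4],[1,-176,88,5,0,0,0.54],[1,-215,107,10,0,0,0.67]]]'; python3 -m creep '[[[1,0,0,0,0,0,0],[1,0,0,0,0,0,0]]]'; python3 -c "
from h import *
go(.437,-.177,.1,-90.3)"
```

```text
time: 17.1
position: [0.4684, -0.0521, 0.2152]
tool_rot: [3.127, 0.293, -0.0]
ft_force: [-0.0, 0.2, 0.6]
grip_width: 0.871
time: 17.3
position: [0.4685, -0.0507, 0.2149]
tool_rot: [-3.127, -0.3, 0.001]
ft_force: [-0.3, 1.1, 0.3]
grip_width: 0.978
at [ 0.4685 -0.0507  0.2149] psi -79.0 -> row [-54.8 118.1 114.9] [-0.0004  0.0009  0.1967]
```

```bash
python3 -m creep '[[[1,-20,44,0,0,0,0.1],[1,-40,88,10,0,0,0.197],[1,-55,118,40,0,0,0.197],[1,-55,118,80,0,0,0.197],[1,-55,118,115,0,0,0.197]]]'; python3 -m creep '[[[1,0,0,0,0,0,0],[1,0,0,0,0,0,0]]]'; python3 -c "
from h import *
go(.437,-.177,.003,-90.3)"
```

```text
time: 17.8
position: [0.4377, -0.1764, 0.0991]
tool_rot: [3.142, -0.006, 0.001]
ft_force: [1.4, 0.5, -0.2]
grip_width: 0.998
time: 18.0
position: [0.4376, -0.1762, 0.1007]
tool_rot: [3.14, -0.004, -0.003]
ft_force: [0.6, -0.0, -0.3]
grip_width: 1.002
at [ 0.4376 -0.1762  0.1007] psi -90.1 -> row [-0.4  0.6 97.7] [0.0015 0.0018 0.003 ]
```

```bash
python3 -m creep '[[[1,0,0,40,0,0,0],[1,0,0,75,0,0,0],[1,0,0,92,0,0,0],[1,0,0,97,0,0,0],[1,0,0,97,0,0,0]]]'; python3 -m creep '[[[0.4,0,0,0,0,0,0],[0.3,0,0,0,0,0,0],[0,0,0,0,0,0,0],[0,0,0,0,0,0,0],[0,0,0,0,0,0,0]]]' 25; python3 -m creep '[[[0,0,0,0,0,0,0],[0,0,0,-10,0,0,0],[0,0,0,-50,0,0,0],[0,0,0,-100,0,0,0],[0,0,0,-150,0,0,0]]]' 25
python3 - <<'E'
from h import *
im=ctrl.get_image("wrist");cv2.imwrite("pics/w6.png",im[:,:,::-1])
go(.4576,.1897,.2,-40.8)
E
```

```text
time: 18.5
position: [0.4385, -0.177, 0.0046]
tool_rot: [3.141, -0.005, 0.002]
ft_force: [0.5, 0.2, 0.5]
grip_width: 1.0
time: 19.0
position: [0.4371, -0.1773, 0.0039]
tool_rot: [-3.141, 0.008, -0.001]
ft_force: [-0.6, 0.4, 0.5]
grip_width: 0.628
time: 19.5
position: [0.4359, -0.178, 0.1553]
tool_rot: [3.141, -0.011, -0.002]
ft_force: [0.8, 1.6, -0.8]
grip_width: 0.513
at [ 0.4411 -0.18    0.1633] psi -90.5 -> row [  13.9 -369.8  -36.5] [ 0.0054 -0.0119 -0.8669]
```

View pics/w6.png

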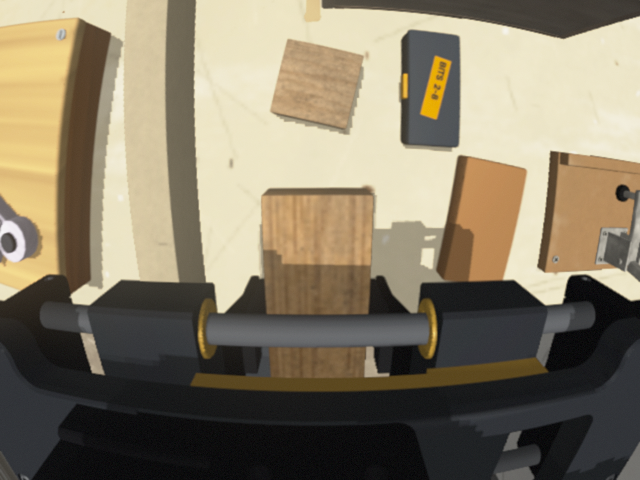

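The offcut is held square (262–373, from row 190). The case lies flat on the bench at (402–460, 30–147), clear of the square offcut and the sanding block.

```bash
python3 -m creep '[[[0,0,-15,-40,0,0,-0.1],[0,2,-60,-40,0,0,-0.23],[0,4,-108,-40,0,0,-0.36],[0,6,-156,-40,0,0,-0.49],[0,8,-200,-40,0,0,-0.62]]]'; python3 -m creep '[[[0,0,0,0,0,0,0],[0,0,0,0,0,0,0]]]'; python3 -c "
from h import *
go(.4576,.1897,.15,-40.8)"
```

```text
time: 20.05
position: [0.4457, 0.0245, 0.1941]
tool_rot: [-2.991, -0.958, -0.002]
ft_force: [1.2, 0.9, -1.0]
grip_width: 0.513
time: 20.25
position: [0.4458, 0.023, 0.1936]
tool_rot: [2.993, 0.953, -0.0]
ft_force: [0.2, -0.6, -1.1]
grip_width: 0.51
at [0.4458 0.023  0.1936] psi -54.7 -> row [ 106.  -129.3   43.5] [ 0.0007  0.0006 -0.2424]
```

```bash
python3 -m creep '[[[0,30,-37,0,0,0,-0.1],[0,60,-73,0,0,0,-0.2],[0,90,-110,10,0,0,-0.242],[0,106,-129,30,0,0,-0.242],[0,106,-129,44,0,0,-0.242]]]'; python3 -m creep '[[[0,0,0,20,0,0,0],[0,0,0,40,0,0,0],[0,0,0,50,0,0,0],[0,0,0,50,0,0,0],[0,0,0,50,0,0,0]]]'; python3 -c "
from h import *
go(.4576,.1897,.067,-40.8)"
```

```text
time: 20.75
position: [0.458, 0.1916, 0.1487]
tool_rot: [2.855, 1.309, -0.0]
ft_force: [1.4, 0.8, -1.3]
grip_width: 0.518
time: 21.25
position: [0.4588, 0.1883, 0.1003]
tool_rot: [2.859, 1.302, 0.001]
ft_force: [-0.4, -0.3, -1.2]
grip_width: 0.514
at [0.4588 0.1883 0.1003] psi -41.0 -> row [ 0.2 -1.9 33.3] [ 0.0005 -0.0007 -0.0038]
```

```bash
python3 -m creep '[[[0,0,-2,15,0,0,0],[0,0,-2,25,0,0,0],[0,0,-2,30,0,0,0],[0,0,-2,32,0,0,0],[0,0,-2,33.5,0,0,0]]]'; python3 -m creep '[[[0,0,0,0,0,0,0],[0.6,0,0,0,0,0,0],[0.62,0,0,0,0,0,0],[0.62,0,0,0,0,0,0],[0.62,0,0,0,0,0,0]]]';python3 -m creep '[[[0.62,0,0,-10,0,0,0],[0.62,0,0,-30,0,0,0],[0.62,0,0,-50,0,0,0],[0.62,0,0,-50,0,0,0]]]'; python3 -c "
from h import *
go(.4576,.1897,.067,-40.8)"
```

```text
time: 21.75
position: [0.4569, 0.1904, 0.0667]
tool_rot: [-2.858, -1.305, -0.0]
ft_force: [-3.6, -2.3, 12.1]
grip_width: 0.514
time: 22.25
position: [0.4567, 0.1905, 0.0662]
tool_rot: [-2.858, -1.305, -0.001]
ft_force: [-0.5, -1.0, -0.4]
grip_width: 0.617
time: 22.65
position: [0.4587, 0.1915, 0.1193]
tool_rot: [-2.857, -1.304, -0.009]
ft_force: [-0.0, 0.4, -0.3]
grip_width: 0.619
at [0.4587 0.1915 0.1193] psi -40.9 -> row [-2.4  0.2 52.3] [ 0.0013 -0.0058 -0.002 ]
```

```bash
python3 -m creep '[[[0.3,0,-25,-5,0,0,0],[0,-2,-52,-5,0,0,0],[0,-2,-52,0,0,0,0],[0,-2,-52,0,0,0,0],[0,-2,-52,0,0,0,0]]]' 20; python3 -m creep '[[[0,0,0,20,0,0,0],[0,0,0,40,0,0,0],[0,0,0,49,0,0,0],[0,0,0,49,0,0,0]]]'
cat > af.py <<'E'
from h import *
s=ctrl.get_state();v=s["position"][:2]-np.array([.4438,.0827]);t=np.radians(49.2)
print("TCP in arm frame x,y,z mm",1000*(v[0]*np.sin(t)-v[1]*np.cos(t)),1000*(v[0]*np.cos(t)+v[1]*np.sin(t)),1000*(s["position"][2]-.062),s["ft_force"],s["grip_width"])
E
python3 af.py
```

```text
time: 23.15
position: [0.4164, 0.2222, 0.1159]
tool_rot: [2.858, 1.303, -0.0]
ft_force: [0.6, 0.3, -0.0]
grip_width: 0.252
time: 23.55
position: [0.4156, 0.2217, 0.066]
tool_rot: [2.857, 1.303, -0.004]
ft_force: [1.5, -0.6, 0.1]
grip_width: 0.009
TCP in arm frame x,y,z mm -112.15107325919308 86.84054540735586 4.016529215199515 [ 1.508  -0.5947  0.0749] 0.008827391151120459
```

Push towards the arm, gently near the end.

```bash
python3 -m creep '[[[0,0,8,0,0,0,0],[0,0,16,0,0,0,0],[0,0,23,0,0,0,0],[0,0,29,0,0,0,0],[0,0,34,0,0,0,0]]]'; python3 af.py; python3 -m creep '[[[0,0,2,0,0,0,0],[0,0,4,0,0,0,0],[0,0,6,0,0,0,0],[0,0,6,0,0,0,0]]]'; python3 af.py
```

```text
time: 24.05
position: [0.4424, 0.2004, 0.0675]
tool_rot: [-2.858, -1.304, -0.001]
ft_force: [-0.8, 0.3, -0.1]
grip_width: 0.006
TCP in arm frame x,y,z mm -78.00018206130405 88.18133665842515 5.4948374824444475 [-0.8243  0.2707 -0.1187] 0.006264564252583229
time: 24.45
position: [0.4464, 0.1966, 0.0671]
tool_rot: [2.858, 1.305, 0.0]
ft_force: [0.2, -0.2, -0.3]
grip_width: 0.004
TCP in arm frame x,y,z mm -72.50818191423372 87.92526233228162 5.103125304076459 [ 0.157  -0.1519 -0.3212] 0.004304582569852522
```

```bash
python3 -m creep '[[[0,0,2,0,0,0,0],[0,0,4,0,0,0,0],[0,0,4,0,0,0,0]]]'; python3 af.py; python3 -m creep '[[[0,0,2,0,0,0,0],[0,0,2,0,0,0,0],[0,0,2,0,0,0,0]]]'; python3 af.py
```

```text
time: 24.75
position: [0.4495, 0.1939, 0.0671]
tool_rot: [2.858, 1.305, 0.0]
ft_force: [0.3, 0.7, -0.3]
grip_width: 0.011
TCP in arm frame x,y,z mm -68.32876507297716 87.89184973406232 5.143861707601671 [ 0.2801  0.6966 -0.2572] 0.011179353165051644
time: 25.05
position: [0.4509, 0.1927, 0.0672]
tool_rot: [2.858, 1.305, 0.0]
ft_force: [0.2, -0.3, -0.8]
grip_width: 0.005
TCP in arm frame x,y,z mm -66.55372668960078 87.92620593631133 5.156439638268492 [ 0.2233 -0.2587 -0.7815] 0.0048617902154337615
```

```bash
for i in 1 2; do python3 -m creep '[[[0,0,1.5,0,0,0,0],[0,0,3,0,0,0,0],[0,0,3,0,0,0,0]]]' >/dev/null; python3 af.py; done
python3 - <<'E'
from h import *
cv2.imwrite("pics/s7.png",cv2.resize(ctrl.get_image("side")[240:400,220:420,::-1],(750,600),interpolation=cv2.INTER_CUBIC))
E
```

```text
TCP in arm frame x,y,z mm -66.36815751385016 87.95165379934244 5.165545642505903 [-5.8138  3.4647  3.8479] 0.004241407034979576
TCP in arm frame x,y,z mm -66.36733311849741 87.943352175043 5.1785497396490685 [-11.9326   6.6359   8.2389] 0.003376917561919727
```

View pics/s7.png

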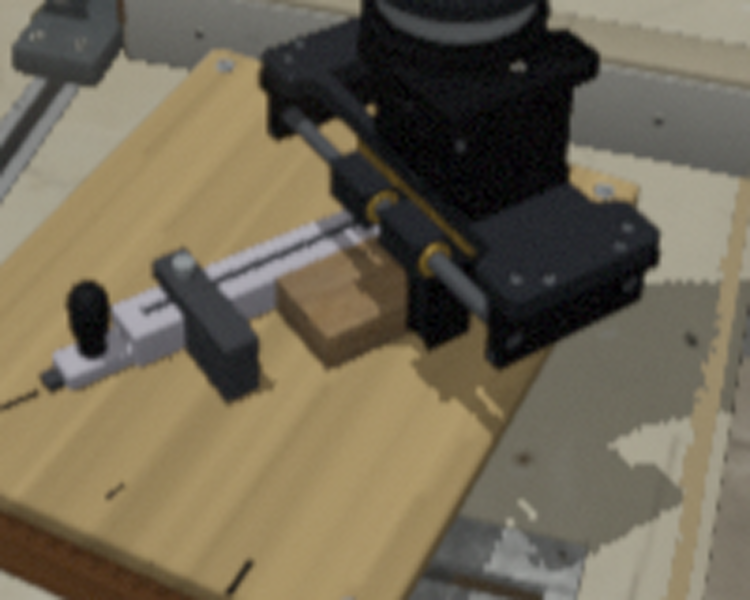

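The side view shows the offcut lying flat against the bar, between the jaw (160–260, 250–400) and the end stop. The push stopped hard at 13–15 N, so it is flush. Retreat and go behind the jaw.

```bash
python3 -m creep '[[[0,0,-15,0,0,0,0],[0,0,-25,-20,0,0,0],[0,0,-25,-60,0,0,0],[0,20,-25,-80,0,0,0],[0,60,-25,-80,0,0,0]]]'; python3 -m creep '[[[0,40,10,0,0,0,0],[0,80,40,0,0,0,0],[0,94,50,0,0,0,0],[0,94,50,0,0,0,0],[0,94,50,0,0,0,0]]]'; python3 af.py
```

```text
time: 26.2
position: [0.4778, 0.2506, 0.1513]
tool_rot: [-2.856, -1.301, -0.01]
ft_force: [0.1, 0.2, 0.2]
grip_width: 0.006
time: 26.7
position: [0.5747, 0.2882, 0.1465]
tool_rot: [2.857, 1.304, -0.002]
ft_force: [-0.5, -0.4, 0.3]
grip_width: 0.008
TCP in arm frame x,y,z mm -35.19890724493163 241.13042981894472 84.5308341074979 [-0.4835 -0.3583  0.2662] 0.00787394876770378
```

```bash
python3 -m creep '[[[0,-9,-1,20,0,0,0],[0,-9,-1,50,0,0,0],[0,-9,-1,70,0,0,0],[0,-9,-1,74,0,0,0],[0,-9,-1,74,0,0,0]]]'; python3 af.py;  python3 -m creep '[[[0,-10,0,0,0,0,0],[0,-22,0,0,0,0,0],[0,-34,0,0,0,0,0],[0,-46,0,0,0,0,0],[0,-58,0,0,0,0,0]]]'; python3 af.py
```

```text
time: 27.2
position: [0.5673, 0.2828, 0.0733]
tool_rot: [-2.857, -1.305, 0.001]
ft_force: [0.4, -0.5, 0.2]
grip_width: 0.004
TCP in arm frame x,y,z mm -37.24492330564369 232.13467324418713 11.256955811315445 [ 0.3642 -0.4893  0.2025] 0.0037463560622539543
time: 27.7
position: [0.5309, 0.2388, 0.0743]
tool_rot: [-2.857, -1.305, -0.006]
ft_force: [2.7, 2.0, 1.7]
grip_width: 0.004
TCP in arm frame x,y,z mm -36.06133100950865 175.14135052108566 12.25760378044996 [2.6683 2.0453 1.7384] 0.004149195682864909
```

Jaw moving at about 3.4 N. On to the stop, expected near y≈155.

```bash
python3 -m creep '[[[0,-5,0,0,0,0,0],[0,-10,0,0,0,0,0],[0,-15,0,0,0,0,0],[0,-18,0,0,0,0,0],[0,-18,0,0,0,0,0]]]'; python3 af.py;  python3 -m creep '[[[0,-2,0,0,0,0,0],[0,-4,0,0,0,0,0],[0,-5,0,0,0,0,0],[0,-5,0,0,0,0,0]]]'; python3 af.py
```

```text
time: 28.2
position: [0.5204, 0.227, 0.0738]
tool_rot: [-2.857, -1.306, -0.009]
ft_force: [6.5, 4.7, -0.4]
grip_width: 0.007
TCP in arm frame x,y,z mm -36.28517832506985 159.2522029945774 11.77403642131744 [ 6.5225  4.7373 -0.3548] 0.006599325436444143
time: 28.6
position: [0.5204, 0.2269, 0.0741]
tool_rot: [-2.855, -1.308, -0.023]
ft_force: [15.8, 13.1, -10.3]
grip_width: 0.005
TCP in arm frame x,y,z mm -36.27724966671925 159.19729014698487 12.070440706421854 [ 15.8256  13.1239 -10.3388] 0.0045440045469617016
```

```bash
python3 -m creep '[[[0,15,0,0,0,0,0],[0,30,0,0,0,0,0],[0,35,0,-40,0,0,0],[0,35,0,-80,0,0,0],[0,10,0,-120,0,0,0]]]'; python3 -m creep '[[[0,-45,0,-20,0,0,0],[0,-95,0,-60,0,0,0],[0,-110,0,-60,0,0,0],[0,-110,0,-60,0,0,0]]]'; python3 af.py; python3 bar.py w8 .17 .215
python3 - <<'E'
from h import *
im=ctrl.get_image("wrist")
cv2.imwrite("pics/w8c.png",cv2.resize(im[40:340,170:470,::-1],(600,600),interpolation=cv2.INTER_CUBIC))
E
```

```text
time: 29.1
position: [0.5207, 0.2304, 0.1928]
tool_rot: [2.854, 1.309, -0.007]
ft_force: [0.8, 1.1, 0.7]
grip_width: 0.007
time: 29.5
position: [0.4481, 0.1428, 0.2541]
tool_rot: [-2.858, -1.3, 0.001]
ft_force: [0.5, -0.5, -0.9]
grip_width: 0.006
TCP in arm frame x,y,z mm -35.99911131327005 48.33382894561103 192.11417385705937 [ 0.5428 -0.4656 -0.8966] 0.006083298522240713
11 bar deg 30.16277166299313 by offset at pts 29.773833623972447Traceback (most recent call last):
  File "bar.py", line 13, in <module>
    u=project("wrist",C(.262,0,.062),p).astype(int);w=m[u[1]-10:u[1]+11,u[0]-10:u[0]+11];rr,cc=np.where(w<np.percentile(w,9));v=on("wrist",(cc.mean()+u[0]-10,rr.mean()+u[1]-10),.062,p)[:2]-P
                                                                                                          ~~~~~~~~~~~~~^^^^^
    return _quantile_unchecked(
        a, q, axis, out, overwrite_input, method, keepdims, weights)
    return _ureduce(a,
                    func=_quantile_ureduce_func,
    ...<5 lines>...
                    overwrite_input=overwrite_input,
                    method=method)
    r = func(a, **kwargs)
    result = _quantile(arr,
                       quantiles=q,
    ...<2 lines>...
                       out=out,
                       weights=wgt)
    previous = arr[previous_indexes]
               ~~~^^^^^^^^^^^^^^^^^^
IndexError: index 0 is out of bounds for axis 0 with size 0
```

View pics/w8c.png

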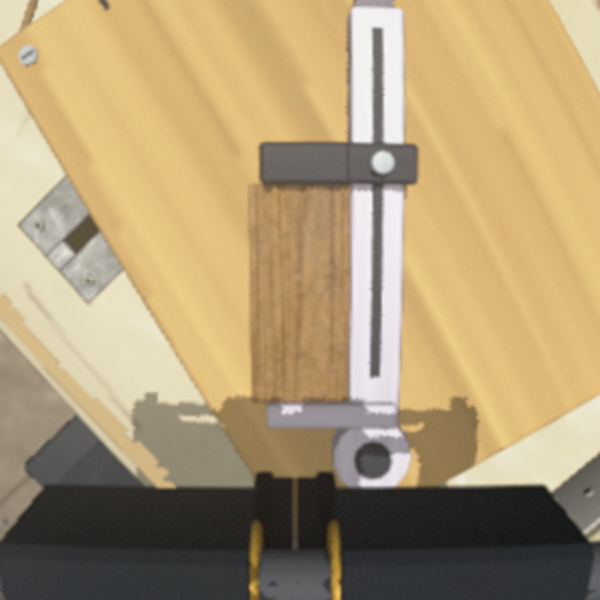

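The crop shows the offcut (250–350, 184–403) tight between jaw and end stop, with its long edge against the bar and no visible gap. The arm reads 29.8–30.2°. The robot is clear, so I'm handing in.

```bash
python3 -c "
from bench import ctrl
ctrl.close_job();print(ctrl.get_state()['time'])"
```

```text
the job is handed in; nothing more can be done
the job is handed in; nothing more can be done
```

The mitre board is set up as asked, and I handed the job in at about 30 s of the 72 s allowed.

- **Bit case:** I took it off the board and set it flat on the bench between the square offcut and the box. A later wrist picture showed it lying flat and clear of both the square offcut and the sanding block.
- **Arm:** I swung it by the handle to 30°. Releasing it nudged it to about 30.6°, so I regripped and corrected it. The last reading, with the jaw already home, gave 30.2° from the bar's direction and 29.8° from its offset. That script crashed before comparing the bar with the 30° mark, because the mark was out of view. The comparison made right after the correction put the bar at 30.5° by direction and 30.0° by offset, with the mark at 30.0°.
- **Offcut:** I laid it on the board and pushed it until it stopped hard against the arm.
- **Jaw:** I slid it home with about 20 N. The fingers stopped 3–4 mm short of where I expected, most likely because I misjudged the finger thickness. The last wrist picture shows the offcut flush along the arm and tight between jaw and end stop, with no visible gap.

The square offcut and the sanding block were left alone. I did not measure their positions again at the end.

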